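Fetch the red-capped vial from the closed specimen box

TASK

Lift the lid off the grey specimen box and lay it flat, handle up, on the free part of the blue mat. Then take the red-capped vial out of the box and stand it upright on the black square plate of that mat, setting it down rather than dropping it. Leave the white-capped vial standing where it is in the box.

Things in the scene. Friction and masses are not known exactly. Their poses are not given: they have to be found in the camera images.
- lid_handle (a point): Centre of the black bar handle (16 mm in x, 60 in y, 30 high) on the grey box's loose lid. Lid 152 (x) by 192 (y) mm, about 180 g, lifts straight off; its skirt's lower edge is 29 mm below this point (62 mm above the bench at the start), the flat top 15 mm below. 3 mm play around the box. z up. At the start this point is over the box's middle, with the box's axes.
- red_vial_center (a point): Centre, half-way up, of the red-capped amber vial: loose upright cylinder 28 mm in diameter, 60 mm high with its 16 mm cap, z along it, about 40 g. It stands on the box floor at either end of the box, 40 to 50 mm from its middle along box y and up to 12 mm off along box x, so at least 39 mm clear of the two long walls.
- white_vial_center (a point): Centre, half-way up, of the white-capped vial of the same size, at the other end of the box, 80 mm or more from the red one: leave it. The grey opaque box holding both is fixed, 140 (x) by 180 (y) mm outside, 70 mm high, walls and floor 5 mm thick, its floor 5 mm above the bench.
- mat: Blue mat fixed on the bench, 310 (x) by 220 (y) by 3 mm; origin mid-underside, z up, x along its length, away from the robot. On it a fixed black plate 100 by 100 mm, centre at x = +100 mm, y = 0, top 9 mm above the bench. The rest is free: the lid fits centred at x = -65 mm, y = 0, long side along mat y. Mat and box stand left and right of the robot's centre line, either way round.

How it is judged (in metres and radians):
On the way:
1. the lid lies flat, handle up, on the free part of the blue mat (x of lid_handle in the frame of mat between -0.11 and -0.03 m and y of lid_handle in the frame of mat between -0.04 and 0.04 m and height (world z) of lid_handle below 0.037 m and angle between lid_handle's own z axis and vertical below 0.1 rad), for 0.2 s.
At the end, for the whole second after the job is handed in: Lid flat (6 degrees), handle up, on the mat: centre within 40 mm of its long middle line, 30 to 110 mm from its centre on the free side. Red vial upright (8 degrees) on the black plate, within 40 mm of the plate's centre in mat x and y. White vial upright, within 30 mm of its start (all of step 1 and x of red_vial_center in the frame of mat between 0.06 and 0.14 m and y of red_vial_center in the frame of mat between -0.04 and 0.04 m and height (world z) of red_vial_center between 0.034 and 0.044 m and angle between red_vial_center's own z axis and vertical below 0.15 rad and distance of white_vial_center from where it was at the start of the episode below 0.03 m and angle between white_vial_center's own z axis and vertical below 0.3 rad); the robot touches nothing.
It fails at once if the white-capped vial is knocked over or taken away (tilted over 29 degrees or moved over 30 mm) (angle between white_vial_center's own z axis and vertical above 0.5 rad or distance of white_vial_center from where it was at the start of the episode above 0.03 m).
It fails at once if the red-capped vial is dropped (falls faster than 0.7 m/s out of the fingers) (linear speed of red_vial above 0.7 m/s and contact force between the fingers and red_vial below 0.01 N).
It also fails if it takes over 56 s, if anything falls off the work surface, if the arm or the gripper's body presses on something with over 40 N, if the wrist force passes 120 N, or if a joint passes its speed limit or range.

ROBOT

A 6-joint arm with a two-finger parallel gripper is mounted at the origin on the work surface. World frame = base frame: x ahead of the robot, y to its left, z up, the work surface at z = 0. Lengths are in m, angles in degrees, forces in N, time in s.
With the tool pointing down it reaches from about 0.4 to 0.825 m from the base axis. Payload 7 kg.
Tool frame: the origin (TCP) lies at the very end of the fingers, on their centre line; the grasp point (between the pads) lies 19 mm behind it (r.hold_point_z is the distance from the TCP to the grasp point, in m); z points along the fingers, y is the line along which they close (so a half turn about z gives the same grasp; the last joint's range is limited). The gripper opens to 88 mm and grips with 3 to 60 N. Pads are 19 mm wide; open, the fingers measure 130 mm over their backs; the gripper's body (78 mm by 193 mm) begins 47 mm behind the grasp point.
Start: joints at [-50.701, 20.546, 0.682, 0, -70.136, -16.507], TCP at [0.261, -0.622, 0.227] pointing down, gripper open.
Joint ranges: [-176.03, 176.03], [-82.01, 121.73], [-58.28, 71.71], [-173.87, 95.51], [-174.79, -0.11], [-173.66, 173.66]. Speed limits (degrees/s): [136.94, 136.94, 172.46, 180, 180, 180].

INTERFACE

Orientations are given as [roll, pitch, yaw] about the fixed x, y, z axes, in that order (R = Rz(yaw) Ry(pitch) Rx(roll)).
In Python, from plant import telemetry, vision, workorder, r gives the robot as it stands.
- The arm moves only by the tool move_arm, never from a script. Its argument "plan" is a list of rows, each a list of 7 numbers: the opening, from -1 (shut) to 1 (fully open), so that 0 is half open, then the shift along the world's x, y, z in m, then the turn, a rotation vector about the world's x, y, z in degrees. In form: [[fingers, dx, dy, dz, ax, ay, az], ...]. A call has 1 to 20 rows; each row shifts and turns the commanded pose from where the row before left it; what a row does not reach is not made up. A row lasts 1/8 s, in which the tool goes at most 62.5 mm and 10.7 degrees, less where a joint would pass 70% of its speed; a pose out of reach is approached as far as the arm can. A call is refused whole if a number of a shift passes 0.0625 or a number of a turn 10.7, either way. A call with a gripper value outside its range is refused whole. The fingers move at their own pace and stop on an object; "force" is the grip in N (left out, the last holds). Time passes only in rows, so rows that do not move let the fingers close. It gives the time, the measured TCP pose, the force, the opening and the grip force at its end, in the units of the state.
- telemetry.get_state(): the state, without advancing time (a new reading comes with each control period).
- vision.capture(name): name is "scene" or "top" or "wrist"; returns a dict with "img" (384x512x3 uint8, red, green, blue), "depth" (384x512 float32, m along the optical axis (not along the pixel's ray), 0 where there is no reading), "intrinsics" (3x3 intrinsics, pixels), "D" ([k1, k2, p1, p2, k3] as OpenCV has them; the pictures are not rectified), "R" (3x3) and "t" (3): a world point X has camera coordinates R X + t. Camera axes: x right, y down, z forward; pixel columns grow to the right and rows downward; lengths in m; the calibration is good to about 2 mm. A picture is of the moment at which its call begins.
- workorder.close_job(): hands the job in; it is judged then, once.
The state is a dict: "time_s": time; "joints": joint angles; "qd": joint speeds; "joint_torque": joint torques, N m; "tcp_pos": TCP position; "eef_rot": TCP orientation; "contact_force": force on the tool from outside, world axes, zero at the start; "moment": the same for the moment, N m; "gripper_width": finger opening in m; "gripper_force": force on a finger pad.
Only numpy, scipy, OpenCV 4.12 (cv2) and the standard library are available. Lean on these libraries where they do the work, as an engineer would, in place of code of your own. Each camera call takes 0.05 s, during which the arm holds its last target. There are 200 camera calls.

## Working session

There is one attempt and no reset: what is moved stays moved. The work goes in short steps, Python scripts to look and compute and a tool call to move; the robot and the scene stay as the last step left them, time stands still between calls to the robot, and variables do not carry over. Pictures are saved under pics/ and viewed, at most 10 in all, crops included, and the job is handed in when it is done.

Besides the shell and the picture viewer there is one more tool, called after "Request:" in YAML: its name, and indented under it one key for each argument. move_arm: Moves the arm, as the interface text tells. Its arguments: {"type":"object","properties":{"plan":{"type":"array"},"force":{"type":"number"}},"required":["plan"]}

```bash
mkdir -p pics
cat > h.py <<'E'
import numpy as np, cv2, pickle
from plant import telemetry, vision, workorder, r
def cap(n,save=None):
    c=vision.capture(n)
    if save: cv2.imwrite('pics/'+save,cv2.cvtColor(c['img'],cv2.COLOR_RGB2BGR))
    return c
def ray(c,uv,z):
    p=cv2.undistortPoints(np.array(uv,float).reshape(-1,1,2),np.array(c['intrinsics']),np.array(c['D'])).reshape(-1,2)
    R=np.array(c['R']);t=np.array(c['t']);C=-R.T@t
    d=np.c_[p,np.ones(len(p))]@R
    return C+d*((z-C[2])/d[:,2])[:,None]
def world(c,mask):
    v,u=np.nonzero(mask&(c['depth']>0)); d=c['depth'][v,u]
    p=cv2.undistortPoints(np.c_[u,v].astype(float).reshape(-1,1,2),np.array(c['intrinsics']),np.array(c['D'])).reshape(-1,2)
    return (np.c_[p,np.ones(len(p))]*d[:,None]-np.array(c['t']))@np.array(c['R'])
E
python3 - <<'E'
from h import *
a=cap('top','top0.png')
pickle.dump(a,open('top0.pkl','wb'))
im=cv2.imread('pics/top0.png')
print(telemetry.get_state()); print(a['intrinsics'],-np.array(a['R']).T@a['t'])
E
```

```text
{'time_s': 0.05, 'joints': array([-5.07020596e+01,  2.05922028e+01,  6.34885701e-01, -1.98262368e-02,
       -7.01358306e+01, -1.65082963e+01]), 'qd': array([ 0.00860917, -0.01325607,  0.1150003 ,  0.06267301, -0.07737708,
        0.00569154]), 'joint_torque': array([-1.29276406e-03, -5.84672999e+01,  2.94060642e+01,  7.02588066e+00,
        1.03576382e-02, -5.65808477e-05]), 'tcp_pos': array([ 0.26126631, -0.62186687,  0.22562339]), 'eef_rot': array([ 1.79905396e+02, -8.60116215e-03, -1.57217101e+02]), 'contact_force': array([ 0.38863443, -0.34555852,  0.25114822]), 'moment': array([-0.04697803,  0.03088068, -0.02367341]), 'gripper_force': 0.0, 'gripper_width': 0.08771346101332195}
[[463.80972626   0.         259.09456022]
 [  0.         463.80972626 192.68523546]
 [  0.           0.           1.        ]] [ 0.47330688 -0.02343796  0.94255622]
```

View pics/top0.png

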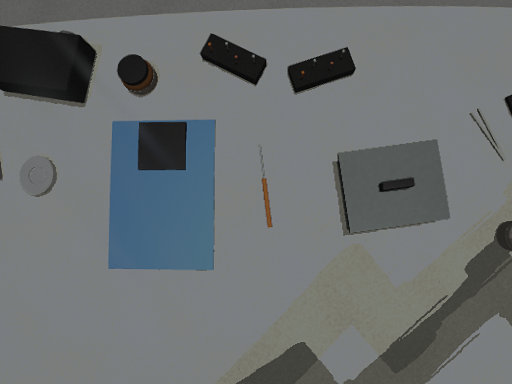

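The top view shows the mat at left (cols 110–215, rows 120–270) with its plate at about (161,147). The lidded box is at right, centred near (393,187), with its handle at (397,184).

```bash
cat > m0.py <<'E'
from h import *
a=pickle.load(open('top0.pkl','rb')); im=a['img']; hsv=cv2.cvtColor(im,cv2.COLOR_RGB2HSV)
def rect(mask,z,box=None):
    m=np.zeros(mask.shape,np.uint8)
    x0,x1,y0,y1=box; m[y0:y1,x0:x1]=mask[y0:y1,x0:x1]
    cs,_=cv2.findContours(m,cv2.RETR_EXTERNAL,cv2.CHAIN_APPROX_NONE)
    c=max(cs,key=cv2.contourArea).reshape(-1,2)
    P=ray(a,c,z)[:,:2]
    (cx,cy),s,ang=cv2.minAreaRect((P*1000).astype(np.float32)); print(cx,cy,s,ang)
blue=(hsv[...,0]>95)&(hsv[...,0]<120)&(hsv[...,1]>120)
rect(blue,0.003,(95,230,105,285))
g=im.max(2)
print(im[147,161],im[184,397],im[200,380],im[250,380],hsv[200,380])
rect(g<60,0.009,(125,200,115,180))
rect(g<60,0.106,(370,425,165,205))
rect((g<130),0.076,(337,460,130,245))
E
python3 m0.py
```

```text
562.62255859375 257.52252197265625 (135.45217895507812, 291.6400146484375) 88.90946197509766
[35 36 38] [34 34 34] [87 92 91] [123 126 129] [84 14 92]
654.5775756835938 213.48245239257812 (100.4135513305664, 99.0748062133789) 88.33486938476562
551.9678344726562 -238.74908447265625 (20.046098709106445, 66.25959014892578) 5.68471097946167
551.7098999023438 -252.89508056640625 (236.5168914794922, 216.85958862304688) 88.39103698730469
```

```bash
cat >> m0.py <<'E'
print('--')
print(im[200,190],hsv[200,190],hsv[200,120],hsv[260,130],hsv[150,250])
blue=(hsv[...,1]>80)&(hsv[...,0]>90)&(hsv[...,0]<125)
rect(blue,0.003,(95,230,105,285))
rect((g<108)&(g>60),0.076,(333,460,130,245))
E
python3 m0.py | sed -n '/--/,$p'
```

```text
--
[ 71 105 129] [102 115 129] [104 125 129] [104 115 129] [105  12 129]
555.0533447265625 217.12734985351562 (219.66180419921875, 309.22882080078125) 88.72048950195312
551.2003784179688 -235.91470336914062 (157.16827392578125, 207.9877471923828) 6.525680065155029
```

Request:
move_arm:
  plan:
    - [1,0.03,0.04,0,0,0,7.5]
    - [1,0.03,0.04,0,0,0,7.5]
    - [1,0.03,0.04,0,0,0,7.5]
    - [1,0.03,0.04,0,0,0,7.5]
    - [1,0.03,0.04,0,0,0,7.5]
    - [1,0.03,0.04,0,0,0,7.5]
    - [1,0.03,0.04,0,0,0,7.5]
    - [1,0.03,0.04,0,0,0,7.5]
    - [1,0.03,0.04,0,0,0,7.5]
    - [1,0.02,0.024,0,0,0,5.5]
    - [1,0,0,0,0,0,0]
    - [1,0,0,0,0,0,0]

```text
time_s: 1.55
tcp_pos: [0.551, -0.2383, 0.2261]
eef_rot: [179.9, 0.0, -84.2]
contact_force: [-0.2, 0.5, -0.6]
gripper_width: 0.0877
gripper_force: 0.0
```

Run:
```python
from h import *
a=cap('wrist','w1.png'); pickle.dump(a,open('w1.pkl','wb'))
s=telemetry.get_state(); print(s['joints'],s['tcp_pos'],s['eef_rot'],s['contact_force'],s['time_s'])
print(-np.array(a['R']).T@a['t'])
```

```text
[-4.79512474e+00  1.36141176e+01 -9.12509797e+00 -4.62093624e-03
 -6.73060813e+01  1.05164266e+01] [ 0.55084498 -0.23865398  0.22624299] [ 1.79956242e+02  1.24576652e-02 -8.42804874e+01] [0.31811574 0.14569514 0.40685222] 1.6
[ 0.55791361 -0.30702097  0.38427608]
```

View pics/w1.png

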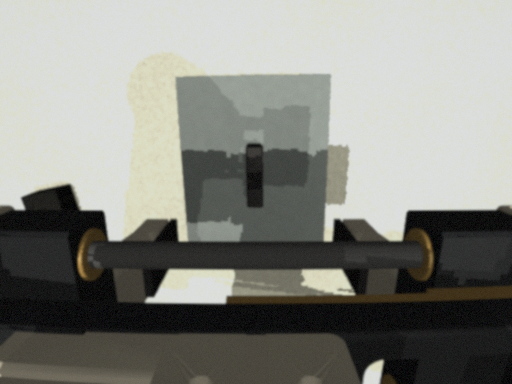

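The wrist view shows the lid square to the gripper. The handle spans (246–263, 143–208) and lies midway between the fingers.

Run:
```python
from h import *
a=pickle.load(open('w1.pkl','rb'))
m=np.zeros(a['depth'].shape,bool); m[135:215,235:275]=1
P=world(a,m); Q=P[(P[:,2]>.097)&(P[:,2]<.112)]
print(len(Q),np.median(P[:,2]),np.median(Q[:,2]),cv2.minAreaRect((Q[:,:2]*1000).astype(np.float32)))
m[:]=0; m[75:238,170:340]=1
P=world(a,m); Q=P[(P[:,2]>.070)&(P[:,2]<.08)]; print(np.median(Q[:,2]),cv2.minAreaRect((Q[:,:2]*1000).astype(np.float32)))
```

```text
1037 0.0764405688531926 0.1058418536408251 ((551.8986206054688, -245.95587158203125), (16.01499366760254, 59.3355827331543), 6.8674540519714355)
0.07603372525195522 ((553.8568725585938, -254.99398803710938), (152.8388671875, 171.99554443359375), 6.427181243896484)
```

Request:
move_arm:
  plan:
    - [1,0.001,-0.006,-0.03,0,0,0.8]
    - [1,0,0,-0.03,0,0,0]
    - [1,0,0,-0.03,0,0,0]
    - [1,0,0,-0.03,0,0,0]
    - [1,0,0,-0.015,0,0,0]
    - [1,0,0,-0.009,0,0,0]
    - [1,0,0,0,0,0,0]
    - [-1,0,0,0,0,0,0]
    - [-1,0,0,0,0,0,0]
    - [-1,0,0,0,0,0,0]
    - [-1,0,0,0,0,0,0]
    - [-1,0,0,0,0,0,0]
    - [-1,0,0,0,0,0,0]
  force: 35

```text
time_s: 3.22
tcp_pos: [0.5524, -0.2443, 0.0825]
eef_rot: [180.0, 0.0, -83.4]
contact_force: [1.0, 0.6, -0.4]
gripper_width: 0.0333
gripper_force: 0.0
```

Request:
move_arm:
  plan:
    - [-1,0,0,0,0,0,0]
    - [-1,0,0,0,0,0,0]
    - [-1,0,0,0,0,0,0]
    - [-1,0,0,0,0,0,0]
    - [-1,0,0,0.004,0,0,0]
    - [-1,0,0,0.006,0,0,0]
    - [-1,0,0,0.01,0,0,0]
    - [-1,0,0,0.01,0,0,0]
    - [-1,0,0,0.015,0,0,0]
    - [-1,0,0,0.02,0,0,0]
    - [-1,0,0,0.02,0,0,0]
    - [-1,0,0,0.02,0,0,0]
    - [-1,0,0,0.02,0,0,0]

```text
time_s: 4.85
tcp_pos: [0.5524, -0.2443, 0.2093]
eef_rot: [-180.0, -0.0, -83.4]
contact_force: [0.4, -0.1, -1.1]
gripper_width: 0.0155
gripper_force: 35.0
```

Request:
move_arm:
  plan:
    - [-1,-0.002,0.015,0,0,0,-0.3]
    - [-1,-0.004,0.025,0,0,0,-0.6]
    - [-1,-0.005,0.035,0,0,0,-0.6]
    - [-1,-0.005,0.035,0,0,0,-0.6]
    - [-1,-0.005,0.035,0,0,0,-0.6]
    - [-1,-0.005,0.035,0,0,0,-0.6]
    - [-1,-0.005,0.035,0,0,0,-0.6]
    - [-1,-0.005,0.035,0,0,0,-0.6]
    - [-1,-0.005,0.035,0,0,0,-0.6]
    - [-1,-0.005,0.035,0,0,0,-0.6]
    - [-1,-0.005,0.035,0,0,0,-0.6]
    - [-1,-0.005,0.035,0,0,0,-0.6]
    - [-1,-0.004,0.035,0,0,0,-0.6]
    - [-1,-0.002,0.035,0,0,0,-0.6]
    - [-1,0,0.025,0,0,0,0]
    - [-1,0,0.013,0,0,0,0]
    - [-1,0,0,0,0,0,0]
    - [-1,0,0,0,0,0,0]

```text
time_s: 7.1
tcp_pos: [0.4903, 0.253, 0.2074]
eef_rot: [180.0, -0.0, -91.5]
contact_force: [-0.4, -0.3, -1.8]
gripper_width: 0.0155
gripper_force: 35.0
```

Run:
```python
from h import *
a=cap('top','top1.png'); pickle.dump(a,open('top1.pkl','wb'))
im=cv2.imread('pics/top1.png'); cv2.imwrite('pics/top1c.png',cv2.resize(im[90:300,80:480],None,fx=2,fy=2))
```

```text
(no output)
```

View pics/top1c.png

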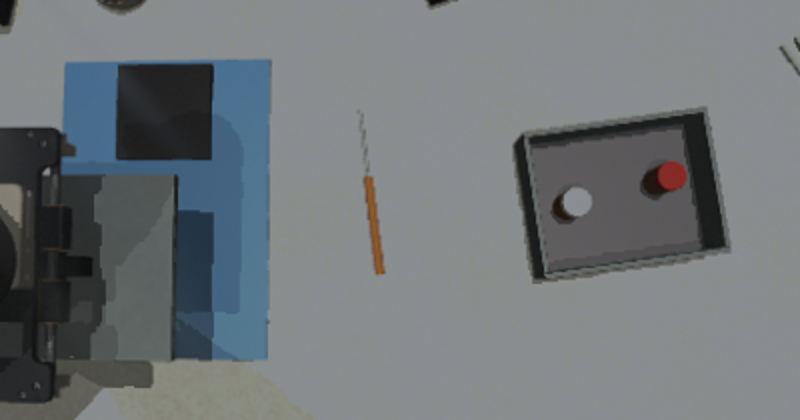

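The crop shows the lid held over the mat, about 34 mm too far left. The box is open, with the white cap at crop (576,202) and the red cap at (672,177), so full-image (368,191) and (416,178).

Request:
move_arm:
  plan:
    - [-1,0,-0.016,-0.02,0,0,0]
    - [-1,0,-0.017,-0.03,0,0,0]
    - [-1,0,0,-0.03,0,0,0]
    - [-1,0,0,-0.03,0,0,0]
    - [-1,0,0,-0.03,0,0,0]
    - [-1,0,0,-0.02,0,0,0]
    - [-1,0,0,-0.01,0,0,0]
    - [-1,0,0,-0.005,0,0,0]
    - [-1,0,0,-0.004,0,0,0]
    - [-1,0,0,-0.002,0,0,0]
    - [-1,0,0,0,0,0,0]
    - [-1,0,0,0,0,0,0]

```text
time_s: 8.65
tcp_pos: [0.4906, 0.2209, 0.0269]
eef_rot: [-180.0, 0.0, -91.5]
contact_force: [-0.4, 0.0, -2.5]
gripper_width: 0.016
gripper_force: 35.0
```

Run:
```python
from h import *
a=pickle.load(open('top1.pkl','rb')); hsv=cv2.cvtColor(a['img'],cv2.COLOR_RGB2HSV)
red=((hsv[...,0]<6)|(hsv[...,0]>174))&(hsv[...,1]>150)&(hsv[...,2]>70)
red[:,:380]=0;red[:,450:]=0;red[:150]=0;red[220:]=0
P=world(a,red); print(red.sum(),np.median(P,0))
v,u=np.nonzero(red); print('px',u.mean(),v.mean())
for z in (.065,): print(ray(a,[[u.mean(),v.mean()],[368,191]],z))
m=np.zeros(red.shape,bool); m[176:206,352:385]=1
P=world(a,m); Q=P[P[:,2]>.058]; print('white',np.median(Q,0))
P=world(a,red); Q=P[P[:,2]>.058]; print('red',np.median(Q,0))
m[:]=0; m[130:245,330:460]=1
P=world(a,m); Q=P[(P[:,2]>.064)&(P[:,2]<.076)]; print('box rim',cv2.minAreaRect((Q[:,:2]*1000).astype(np.float32)))
```

```text
162 [ 0.56843776 -0.28698062  0.06490292]
px 415.3888888888889 177.5185185185185
[[ 0.56841002 -0.28723272  0.065     ]
 [ 0.54481042 -0.19510295  0.065     ]]
white [ 0.54649502 -0.19541006  0.06489014]
red [ 0.56785617 -0.28690161  0.06492912]
box rim ((553.8676147460938, -242.83213806152344), (140.7197265625, 182.06246948242188), 6.474239349365234)
```

Request:
move_arm:
  plan:
    - [-1,0,0,-0.002,0,0,0]
    - [-1,0,0,-0.0015,0,0,0]
    - [-1,0,0,0,0,0,0]

```text
time_s: 9.02
tcp_pos: [0.4905, 0.2208, 0.0235]
eef_rot: [-180.0, 0.0, -91.5]
contact_force: [-2.1, -0.2, 4.6]
gripper_width: 0.016
gripper_force: 35.0
```

Request:
move_arm:
  plan:
    - [0.1,0,0,0,0,0,0]
    - [0.1,0,0,0,0,0,0]
    - [0.1,0,0,0,0,0,0]
    - [0.1,0,0,0,0,0,0]
    - [0.1,0,0,0.01,0,0,0]
    - [0.1,0,0,0.03,0,0,0]
    - [0.1,0,0,0.04,0,0,0]
    - [0.1,0,0,0.04,0,0,0]
    - [0.1,0,0,0.04,0,0,0]
    - [0.1,0,0,0.02,0,0,0]

```text
time_s: 10.28
tcp_pos: [0.4912, 0.2211, 0.2065]
eef_rot: [-179.8, 0.1, -91.5]
contact_force: [0.5, 0.1, -0.7]
gripper_width: 0.0479
gripper_force: 0.0
```

Request:
move_arm:
  plan:
    - [0.14,0.003,-0.02,0,0,0,0]
    - [0.14,0.006,-0.04,0,0,0,0.8]
    - [0.14,0.006,-0.04,0,0,0,0.8]
    - [0.14,0.006,-0.04,0,0,0,0.8]
    - [0.14,0.006,-0.04,0,0,0,0.8]
    - [0.14,0.006,-0.04,0,0,0,0.8]
    - [0.14,0.006,-0.04,0,0,0,0.8]
    - [0.14,0.006,-0.04,0,0,0,0.8]
    - [0.14,0.006,-0.04,0,0,0,0.8]
    - [0.14,0.006,-0.04,0,0,0,0.8]
    - [0.14,0.006,-0.04,0,0,0,0.8]
    - [0.14,0.006,-0.04,0,0,0,0.8]
    - [0.14,0.006,-0.032,0,0,0,0]
    - [0.14,0.003,-0.016,0,0,0,0]
    - [0.14,0,0,0,0,0,0]
    - [0.14,0,0,0,0,0,0]

```text
time_s: 12.28
tcp_pos: [0.568, -0.2867, 0.2028]
eef_rot: [180.0, 0.0, -82.7]
contact_force: [-0.0, -0.9, 0.4]
gripper_width: 0.0502
gripper_force: 0.0
```

Run:
```python
from h import *
t=cap('top','top2.png'); w=cap('wrist','w2.png'); pickle.dump((t,w),open('two.pkl','wb'))
cv2.imwrite('pics/both.png',np.hstack([cv2.resize(cv2.imread('pics/top2.png')[90:300,80:480],(400,210)),cv2.resize(cv2.imread('pics/w2.png'),(400,300))[:210]]))
s=telemetry.get_state(); print(s['tcp_pos'],s['eef_rot'],s['gripper_width'])
m=np.zeros(t['depth'].shape,bool); m[115:275,105:225]=1
P=world(t,m); Q=P[(P[:,2]>.011)&(P[:,2]<.024)]; print('lid',np.percentile(Q[:,2],[5,50,95]),cv2.minAreaRect((Q[:,:2]*1000).astype(np.float32)))
Q=P[(P[:,2]>.04)]; print('handle',len(Q),np.median(Q,0))
hsv=cv2.cvtColor(w['img'],cv2.COLOR_RGB2HSV)
red=((hsv[...,0]<6)|(hsv[...,0]>174))&(hsv[...,1]>120)&(hsv[...,2]>60)
P=world(w,red);Q=P[P[:,2]>.06]; print('red',len(Q),np.median(Q,0), (Q.max(0)+Q.min(0))/2)
```

```text
[ 0.5683473  -0.28642701  0.20319942] [-1.79992676e+02  7.05867309e-03 -8.26540505e+01] 0.049761087531604395
lid [0.0131119  0.0166939  0.01948627] ((559.49462890625, 220.1675262451172), (193.49488830566406, 289.1662292480469), 88.57463073730469)
handle 242 [0.49187128 0.22002493 0.04675155]
red 581 [ 0.56719525 -0.29127617  0.06490125] [ 0.56739419 -0.29094447  0.06360925]
```

View pics/both.png

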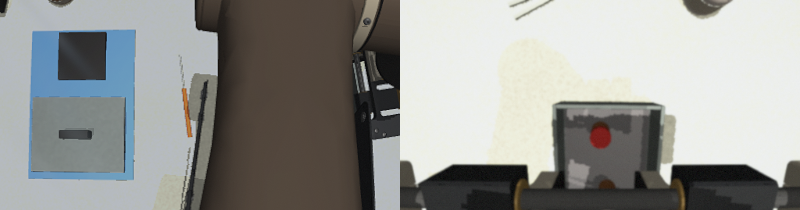

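The left half shows the lid flat on the mat, clear of the plate. The right half (wrist view) shows the red cap at (600,136), midway between the fingers.

Request:
move_arm:
  plan:
    - [0.14,-0.001,-0.003,-0.03,0,0,-0.8]
    - [0.14,0,0,-0.03,0,0,0]
    - [0.14,0,0,-0.03,0,0,0]
    - [0.14,0,0,-0.03,0,0,0]
    - [0.14,0,0,-0.025,0,0,0]
    - [0.14,0,0,-0.015,0,0,0]
    - [0.14,0,0,-0.012,0,0,0]
    - [0.14,0,0,-0.007,0,0,0]
    - [0.14,0,0,0,0,0,0]
    - [-1,0,0,0,0,0,0]
    - [-1,0,0,0,0,0,0]
    - [-1,0,0,0,0,0,0]
    - [-1,0,0,0,0,0,0]
    - [-1,0,0,0,0,0,0]
    - [-1,0,0,0,0,0,0]
    - [-1,0,0,0,0,0,0]
  force: 15

```text
time_s: 14.38
tcp_pos: [0.5677, -0.2904, 0.0245]
eef_rot: [-180.0, -0.0, -83.5]
contact_force: [-1.0, 1.0, 5.5]
gripper_width: 0.0276
gripper_force: 15.0
```

Request:
move_arm:
  plan:
    - [-1,0,0,0.005,0,0,0]
    - [-1,0,0,0.01,0,0,0]
    - [-1,0,0,0.02,0,0,0]
    - [-1,0,0,0.03,0,0,0]
    - [-1,0,0,0.03,0,0,0]
    - [-1,0,0,0.03,0,0,0]
    - [-1,0,0,0.02,0,0,0]
    - [-1,0,0,0.005,0,0,0]
    - [-1,0,0,0,0,0,0]

```text
time_s: 15.5
tcp_pos: [0.5673, -0.2901, 0.1739]
eef_rot: [-180.0, 0.0, -83.5]
contact_force: [0.3, -0.0, -0.8]
gripper_width: 0.0276
gripper_force: 15.0
```

Run:
```python
from h import *
s=cap('scene','s1.png'); cap('wrist','w3.png')
cv2.imwrite('pics/both2.png',np.hstack([cv2.resize(cv2.imread('pics/s1.png'),(400,300)),cv2.resize(cv2.imread('pics/w3.png'),(400,300))]))
```

```text
(no output)
```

View pics/both2.png

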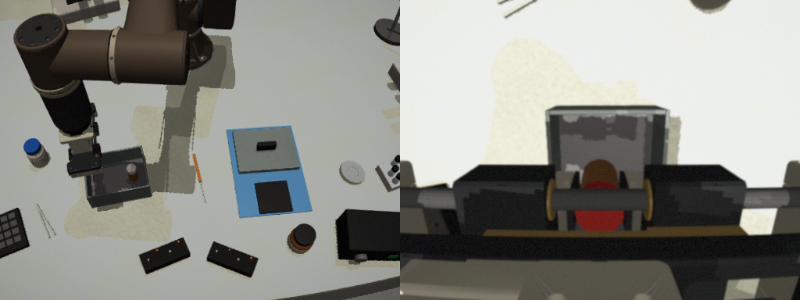

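The left half shows the red vial lifted in the gripper above the box, with the white vial still standing at (131,170). The right half shows the cap between the pads at (600,205).

Request:
move_arm:
  plan:
    - [-1,0.003,0.015,0,0,0,0]
    - [-1,0.005,0.025,0,0,0,-0.5]
    - [-1,0.006,0.035,0,0,0,-0.6]
    - [-1,0.006,0.035,0,0,0,-0.6]
    - [-1,0.006,0.035,0,0,0,-0.6]
    - [-1,0.006,0.035,0,0,0,-0.6]
    - [-1,0.006,0.035,0,0,0,-0.6]
    - [-1,0.006,0.035,0,0,0,-0.6]
    - [-1,0.006,0.035,0,0,0,-0.6]
    - [-1,0.006,0.035,0,0,0,-0.6]
    - [-1,0.006,0.035,0,0,0,-0.6]
    - [-1,0.006,0.035,0,0,0,-0.6]
    - [-1,0.006,0.035,0,0,0,-0.6]
    - [-1,0.006,0.035,0,0,0,-0.6]
    - [-1,0.005,0.028,0,0,0,-0.5]
    - [-1,0.002,0.015,0,0,0,0]
    - [-1,0,0,0,0,0,0]
    - [-1,0,0,0,0,0,0]

```text
time_s: 17.85
tcp_pos: [0.6541, 0.2121, 0.1739]
eef_rot: [180.0, -0.0, -91.7]
contact_force: [0.1, -0.4, 0.4]
gripper_width: 0.0276
gripper_force: 15.0
```

Run:
```python
from h import *
s=cap('scene','s2.png'); pickle.dump(s,open('s2.pkl','wb'))
# crop near the held vial
R,t=np.array(s['R']),np.array(s['t'])
p=cv2.projectPoints(np.array([[.655,.212,.2]]),cv2.Rodrigues(R)[0],t,np.array(s['intrinsics']),np.array(s['D']))[0].ravel(); print(p)
u,v=p.astype(int); im=cv2.imread('pics/s2.png')[max(0,v-50):v+90,max(0,u-90):u+90]
cv2.imwrite('pics/s2c.png',cv2.resize(im,None,fx=4,fy=4))
```

```text
[366.85440946 210.11330955]
```

View pics/s2c.png

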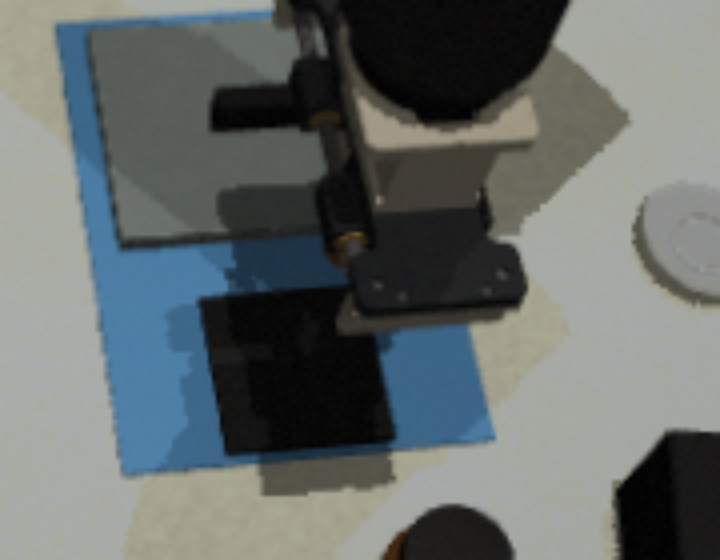

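The gripper hides the vial in this view. The plate below it, at crop (300,370), is free.

Request:
move_arm:
  plan:
    - [-1,0,0,-0.02,0,0,0]
    - [-1,0,0,-0.03,0,0,0]
    - [-1,0,0,-0.03,0,0,0]
    - [-1,0,0,-0.03,0,0,0]
    - [-1,0,0,-0.02,0,0,0]
    - [-1,0,0,-0.008,0,0,0]
    - [-1,0,0,-0.004,0,0,0]
    - [-1,0,0,-0.0015,0,0,0]
    - [-1,0,0,0,0,0,0]
    - [-1,0,0,0,0,0,0]

```text
time_s: 19.15
tcp_pos: [0.6547, 0.2129, 0.0312]
eef_rot: [-180.0, 0.0, -91.7]
contact_force: [-0.2, 0.5, -0.3]
gripper_width: 0.0281
gripper_force: 15.0
```

Request:
move_arm:
  plan:
    - [-1,0,0,-0.001,0,0,0]
    - [-1,0,0,-0.001,0,0,0]
    - [-1,0,0,0,0,0,0]

```text
time_s: 19.52
tcp_pos: [0.6545, 0.2127, 0.0286]
eef_rot: [-180.0, -0.0, -91.7]
contact_force: [-1.1, 0.4, 0.0]
gripper_width: 0.0281
gripper_force: 15.0
```

Request:
move_arm:
  plan:
    - [-1,0,0,-0.001,0,0,0]
    - [-1,0,0,0,0,0,0]
    - [-1,0,0,0,0,0,0]

```text
time_s: 19.9
tcp_pos: [0.6545, 0.2128, 0.0285]
eef_rot: [-180.0, 0.0, -91.7]
contact_force: [-3.2, -0.1, 6.1]
gripper_width: 0.0279
gripper_force: 15.0
```

Touchdown: 6 N upward at the expected height. I'll open gently and retreat straight up.

Request:
move_arm:
  plan:
    - [-0.3,0,0,0,0,0,0]
    - [-0.2,0,0,0,0,0,0]
    - [0,0,0,0,0,0,0]
    - [0.1,0,0,0,0,0,0]
    - [0.2,0,0,0,0,0,0]
    - [0.2,0,0,0,0,0,0]
    - [0.2,0,0,0.01,0,0,0]
    - [0.2,0,0,0.03,0,0,0]
    - [0.2,0,0,0.04,0,0,0]
    - [0.2,0,0,0.04,0,0,0]
    - [0.2,0,0,0.04,0,0,0]
    - [0.2,0,-0.04,0.02,0,0,0]
    - [0.2,0,-0.05,0,0,0,0]
    - [0.2,0,-0.05,0,0,0,0]
    - [0.2,0,-0.05,0,0,0,0]
    - [0.2,0,-0.03,0,0,0,0]
    - [0.2,0,0,0,0,0,0]

```text
time_s: 22.02
tcp_pos: [0.6543, -0.0095, 0.2085]
eef_rot: [-180.0, 0.0, -91.9]
contact_force: [-0.3, 0.4, 0.2]
gripper_width: 0.0528
gripper_force: 0.0
```

Run:
```python
from h import *
t=cap('top','top3.png'); cap('scene','s3.png')
cv2.imwrite('pics/both3.png',np.hstack([cv2.resize(cv2.imread('pics/top3.png'),(400,300)),cv2.resize(cv2.imread('pics/s3.png'),(400,300))]))
hsv=cv2.cvtColor(t['img'],cv2.COLOR_RGB2HSV)
red=((hsv[...,0]<6)|(hsv[...,0]>174))&(hsv[...,1]>120)&(hsv[...,2]>60)
red[:,:110]=0;red[:,215:]=0
P=world(t,red);Q=P[P[:,2]>.055]; print('red',len(Q),np.median(Q,0),np.percentile(Q[:,2],[5,95]))
m=np.zeros(red.shape,bool); m[115:275,105:225]=1
P=world(t,m); Q=P[(P[:,2]>.04)&(P[:,0]<.56)]; print('handle',len(Q),np.median(Q,0))
m[:]=0; m[176:206,352:385]=1
P=world(t,m); Q=P[(P[:,2]>.058)&(P[:,2]<.069)]; print('white',len(Q),np.median(Q,0))
```

```text
red 156 [0.65443847 0.21426551 0.06883993] [0.06544175 0.07163313]
handle 2155 [0.47640217 0.08376092 0.64175845]
white 182 [ 0.54645654 -0.19533717  0.06481368]
```

View pics/both3.png

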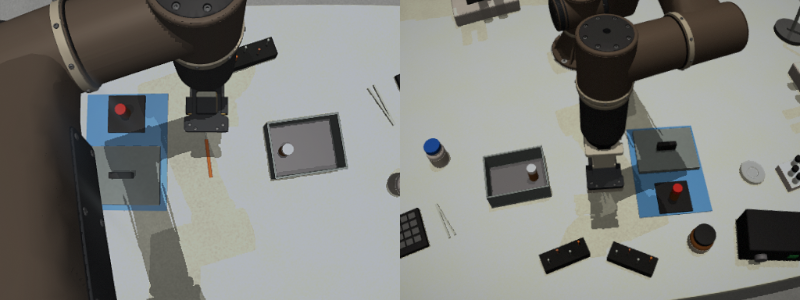

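The red vial stands at the plate's centre, with its top at z = 0.069. The lid is flat on the mat, the white vial hasn't moved, and the arm is clear of everything.

```bash
python3 -c "
from plant import workorder
print(workorder.close_job())"
```

```text
the job is handed in; nothing more can be done
None
```

The job is handed in at about 22 s with no verdict returned; my last images showed the lid flat on the mat, handle up, the red vial upright within about 1 mm of the plate's centre, the white vial unmoved, and the arm clear.

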